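Lock the grinder's burr screw

TASK

Pick up the flat driver with the orange handle from its black stand, set its blade in the slot of the brass screw on top of the coffee grinder's burr head, and turn that screw clockwise, seen from above, all the way to its stop, keeping the blade seated in the slot as you turn. Then let go and leave the driver standing upright in the brass screw, ready for the next adjustment. Leave the dark steel screw beside it as it is.

Things in the scene. Friction and masses are not known exactly. Their poses are not given: they have to be found in the camera images.
- driver_grip (a point): Centre of the 28 x 28 x 60 mm orange handle of a loose driver standing in a black block. z up; faces look along x, y; blade 30 wide along x, 4 thick along y, 12 long, tip 75 mm below here. Above the blade a 46 mm collar, 6 thick, underside 63 mm below here, rests on the block; 18 mm shank from it to the handle. A 15 mm lift frees it. A half turn looks the same. 130-210 g.
- brass_screw (a joint): Angle of the brass screw, rad: grows as it turns clockwise seen from above, from 0 (loose) to a hard stop at 1.1 (locked). It starts between 0 and 0.3, resists with about 0.05 N m, stays where it is left, turns on the spot and does not sink. The blade has about 10 degrees of play either way in the slot before it drives the screw.
- brass_slot (a point): Centre of the top of the brass screw's head (red dot), 44 mm across, 16 high, on the grey top, 85 mm up, of the black 200 x 260 mm burr head. z up, x along the slot, turning with it. The slot crosses the head, 9 mm wide, 14 deep, flared at 45 degrees to 19 at its mouth. Seated, the driver's collar lies on the head, handle centre 63 mm above here, and it stands by itself.
- steel_dot (a point): White dot on the dark steel screw, the bystander, 16.5 mm from its axis, level with the top of its head; y points from the axis to the dot, z up. This screw is shaped like the brass one and turns as easily; its axis is 110 mm from the brass one's, to the left or right on the same grey top.

How it is judged:
On the way, in this order (a step that is already met when the one before it is completed fails the run):
1. the driver's blade is seated in the brass screw's slot while the screw is still unlocked (z of driver_grip in the frame of brass_slot between 0.05 and 0.067 m and horizontal distance between driver_grip and brass_slot below 0.016 m and angle between driver_grip's own z axis and vertical below 0.2 rad and value of joint brass_screw below 0.5 rad), for 0.1 s.
2. the brass screw is turned to its stop with the blade still seated (z of driver_grip in the frame of brass_slot between 0.05 and 0.067 m and horizontal distance between driver_grip and brass_slot below 0.016 m and angle between driver_grip's own z axis and vertical below 0.2 rad and value of joint brass_screw above 0.92 rad), for 0.2 s.
At the end, for the whole second after the job is handed in: The brass screw is within about 10 degrees of its clockwise stop (joint above 0.92 rad), and the driver stands released and upright (within 11 degrees) with its blade seated in the brass slot (collar within 4 mm of the head, handle centre within 16 mm of the screw's axis) (all of step 2 and velocity of joint brass_screw below 0.05 rad/s); the robot touches nothing.
It fails at once if the brass screw is turned while the driver's blade is not seated in it (value of joint brass_screw between 0.5 and 0.9 rad and velocity of joint brass_screw above 0.15 rad/s and not (z of driver_grip in the frame of brass_slot between 0.05 and 0.067 m and horizontal distance between driver_grip and brass_slot below 0.016 m and angle between driver_grip's own z axis and vertical below 0.2 rad)).
It fails at once if the steel screw is turned (its dot moves more than 5 mm) (distance of steel_dot from where it was at the start of the episode above 0.005 m).
It also fails if it takes over 45 s, if anything falls off the work surface, if the arm or the gripper's body presses on something with over 40 N, if the wrist force passes 120 N, or if a joint passes its speed limit or range.

ROBOT

A 7-joint arm with a two-finger parallel gripper is mounted at the origin on the work surface. World frame = base frame: x ahead of the robot, y to its left, z up, the work surface at z = 0. Lengths are in m, angles in rad, forces in N, time in s.
With the tool pointing down it reaches from about 0.4 to 0.85 m from the base axis. Payload 10.4 kg.
Tool frame: the origin (TCP) lies between the finger pads; the fingertips stand 19 mm ahead of it and the grasp point (between the pads) is the TCP; z points along the fingers, y is the direction in which the jaws open and shut (so a half turn about z gives the same grasp; the last joint's range is limited). The gripper opens to 85 mm and grips with 20 to 120 N. Pads are 22 mm wide; open, the fingers measure 114 mm over their backs; the gripper's body (76 mm by 85 mm) begins 54 mm behind the grasp point. The pads swing forward as they close: fully open they stand 13 mm farther back than shut.
Start: joints at [-1.315, 0.332, -0.065, 1.46, 0.022, 1.35, -0.088], TCP at [0.172, 0.601, 0.212] pointing down, gripper open.
Joint ranges: [-2.6, 2.6], [-0.5, 2.12], [-1.47, 1.34], [0.16, 2.42], [-1.27, 4.41], [0.06, 2.06], [-2.6, 2.6]. Speed limits (rad/s): [2.22, 2.22, 2.79, 2.79, 3.14, 3.14, 3.14].

INTERFACE

Orientations are given as a unit quaternion [x, y, z, w].
In Python, from workcell import manip gives the robot as it stands.
- The arm moves only by the shell command python3 -m jog 'ROWS' [FORCE]. ROWS is JSON, a list of rows, each an object with "offset": the shift along the tool's x, y, z as a fraction of full scale, a list of three; "rotation": the turn, a rotation vector about the tool's x, y, z as a fraction of full scale, a list of three; "fingers": the opening, from -1 (shut) to 1 (fully open), so that 0 is half open. A call has 1 to 8 rows; each row shifts and turns the commanded pose from where the row before left it, along the tool's axes as they then stand; what a row does not reach is not made up. Full scale, the value 1, is 0.15 m for a shift and 2 rad for a turn. A row lasts 1/8 s, in which the tool goes at most 62.5 mm and 10.7 degrees, less where a joint would pass 70% of its speed; a pose out of reach is approached as far as the arm can. A call with a number of a shift or a turn outside -1 to 1 is refused whole. A call with a gripper value outside its range is refused whole. The fingers move at their own pace and stop on an object; FORCE is the grip in N (left out, the last holds). Time passes only in rows, so rows that do not move let the fingers close. It gives the time, the measured TCP pose, the force and the opening at its end, in the units of the state.
- manip.get_obs(): the state, without advancing time (a new reading comes with each control period).
- manip.camera(name): name is "scene" or "top" or "wrist"; returns the picture (384x512x3 uint8, red, green, blue); there is no depth.
- manip.camera_info(name): a dict with "mtx" (3x3 intrinsics, pixels), "D" ([k1, k2, p1, p2, k3] as OpenCV has them; the pictures are not rectified), "xyz" and "rotation" of the camera in the world. Camera axes: x right, y down, z forward; pixel columns grow to the right and rows downward; lengths in m; the calibration is good to about 2 mm. A picture is of the moment at which its call begins: read the wrist's pose just before it. camera_info takes no time and is no camera call; for the wrist camera it gives the pose at the moment of the call.
- manip.hand_in(): hands the job in, once; it reports no verdict.
Trained networks look in the newest picture that a camera, given by its name, has taken for a name from the list of things; names that differ only in an ending like _2 or _b are one class to them, and where a whole thing is asked for, a point or a joint stands for the part that bears it (a point fixed in the world has none). Each returns a list of dicts, best first, with "conf" (0 to 1); they miss things now and then, are a little off and sometimes report something else, mostly with a low value. They report only what shows in the picture. A call takes as long as a camera call.
- manip.recognise(camera, query): "bbox" ([left, top, right, bottom] in pixels, round what is visible of it).
The state is a dict: "clock": time; "joint_pos": joint angles; "joint_velocities": joint speeds; "tau": joint torques, N m; "position": TCP position; "ee_rot": TCP orientation; "ft_force": force on the tool from outside, world axes, zero at the start; "torque": the same for the moment, N m; "grip_width": opening from 0.0 (shut) to 1.0 (fully open).
Only numpy, scipy, OpenCV 4.12 (cv2) and the standard library are available. Lean on these libraries where they do the work, as an engineer would, in place of code of your own. Each camera call takes 0.05 s, during which the arm holds its last target. There are 200 camera calls.

## Working session

There is one attempt and no reset: what is moved stays moved. The work goes in short steps, Python scripts to look and compute and a shell command to move; the robot and the scene stay as the last step left them, time stands still between calls to the robot, and variables do not carry over. Pictures are saved under pics/ and viewed, about 8 in all and at most 12, crops included, and the job is handed in when it is done.

```bash
mkdir -p pics; cat > h.py <<'E'
from workcell import manip
import numpy as np, cv2
from scipy.spatial.transform import Rotation as R
def info(c):
    i=manip.camera_info(c); r=np.array(i['rotation'],float)
    M=r if r.shape==(3,3) else R.from_quat(r).as_matrix()
    return np.array(i['mtx'],float),np.array(i['D'],float),np.array(i['xyz'],float),M
def onplane(c,uv,z,inf=None):
    K,D,t,M=inf or info(c)
    p=cv2.undistortPoints(np.array(uv,float).reshape(-1,1,2),K,D).reshape(-1,2)
    d=np.c_[p,np.ones(len(p))]@M.T
    return t+d*((z-t[2])/d[:,2])[:,None]
def proj(c,P,inf=None):
    K,D,t,M=inf or info(c)
    return cv2.projectPoints((np.array(P,float).reshape(-1,3)-t)@M,np.zeros(3),np.zeros(3),K,D)[0].reshape(-1,2)
def snap(c,n):
    i=info(c); im=manip.camera(c); cv2.imwrite(f'pics/{n}.png',im[:,:,::-1]); return im,i
E
python3 - <<'E'
from h import *
np.set_printoptions(precision=4,suppress=True)
o=manip.get_obs(); print(o)
ims=[]
for c in ('scene','top'):
    im,i=snap(c,c+'0'); print(c,i[2],i[3].tolist(),i[0][0,0],i[1]); ims.append(im)
    for q in('driver_grip','brass_slot','steel_dot','brass_screw'):
        print(q,[(np.round(d['bbox'],1).tolist(),round(d['conf'],2)) for d in manip.recognise(c,q)][:3])
cv2.imwrite('pics/both.png',cv2.resize(np.vstack(ims),None,fx=.78,fy=.78)[:,:,::-1])
E
```

```text
{'clock': 0.0, 'joint_pos': array([-1.3146,  0.3328, -0.0647,  1.4609,  0.0216,  1.3499, -0.0885]), 'joint_velocities': array([-0.0005,  0.0009,  0.    , -0.0002, -0.0004,  0.0002, -0.0009]), 'tau': array([  0.0003, -62.5443,   0.0494, -39.1603,   0.0162,   0.0098,
        -0.    ]), 'position': array([0.1719, 0.6005, 0.2109]), 'ee_rot': array([ 0.1389,  0.9903, -0.0007, -0.0001]), 'ft_force': array([ 0.5485, -0.1615,  0.4195]), 'torque': array([ 0.0111, -0.0083,  0.0046]), 'grip_width': 0.9995691949598097}
scene [0.9437 0.3225 0.8644] [[-0.4814320570906912, 0.7211562693808095, -0.49815339960516103], [0.8764472836191181, 0.39093761714228165, -0.28108350812487115], [-0.007958231090834045, -0.571927805440397, -0.820265354578649]] 469.4117498320614 [-0.187  0.     0.     0.     0.   ]
driver_grip [([331.5, 202.0, 355.7, 239.9], 0.56)]
brass_slot [([158.9, 146.8, 179.9, 166.5], 0.59)]
steel_dot [([189.7, 174.8, 214.2, 195.8], 0.58)]
brass_screw [([158.4, 147.0, 177.3, 164.6], 0.71)]
top [0.4347 0.0706 0.9227] [[-0.008127898378899347, -0.9959683223063152, 0.0893366566997359], [-0.999742629118064, 0.009985898952455639, 0.020370501864524417], [-0.021180481393101837, -0.08914809467652984, -0.9957931534327302]] 473.7021435711051 [-0.0575  0.      0.      0.      0.    ]
driver_grip [([155.6, 225.1, 185.6, 252.1], 0.9)]
brass_slot [([376.9, 195.9, 402.4, 223.3], 0.66)]
steel_dot [([315.9, 178.5, 345.5, 205.0], 0.62)]
brass_screw [([377.3, 195.2, 405.9, 225.6], 0.76)]
```

View pics/both.png

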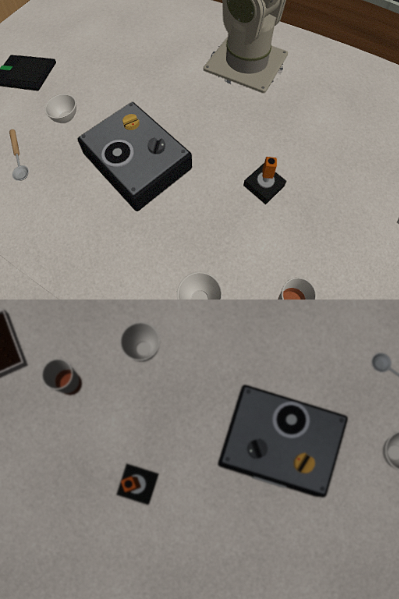

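The picture shows the driver standing in its block at left in the top view (top px ≈ 171,239) and the burr head at right, with brass at (390,210) and steel at (331,192). I'll measure positions from both cameras and enlarge those areas.

```bash
python3 - <<'E'
from h import *
np.set_printoptions(precision=4,suppress=True)
s=cv2.imread('pics/scene0.png');t=cv2.imread('pics/top0.png')
def box(b): return [(b[0]+b[2])/2,(b[1]+b[3])/2]
print('brass top',onplane('top',box([377,195.5,404,224]),.101),'scene',onplane('scene',box([158.9,146.8,179,166.]),.101))
print('steel top',onplane('top',box([315.9,178.5,345.5,205]),.101),'scene',onplane('scene',box([189.7,174.8,214.2,195.8]),.101))
def tri(a,b):
    A=[];B=[]
    for c,uv in(('top',a),('scene',b)):
        C=info(c)[2]; d=onplane(c,uv,0)[0]-C; d/=np.linalg.norm(d); P=np.eye(3)-np.outer(d,d); A.append(P);B.append(P@C)
    return np.linalg.solve(sum(A),sum(B))
print('driver',tri(box([155.6,225.1,185.6,252.1]),box([331.5,202,355.7,239.9])))
print('brass tri',tri(box([377,195.5,404,224]),box([158.9,146.8,179,166.])))
crops=[t[200:270,130:220],t[170:240,295:420],s[190:270,300:380],s[120:220,130:230]]
big=[cv2.resize(c,(390,290),interpolation=cv2.INTER_CUBIC) if False else cv2.resize(c,None,fx=min(390/c.shape[1],290/c.shape[0]),fy=min(390/c.shape[1],290/c.shape[0]),interpolation=cv2.INTER_CUBIC) for c in crops]
C=np.zeros((600,800,3),np.uint8)
for k,b in enumerate(big): y,x=300*(k//2),400*(k%2); C[y:y+b.shape[0],x:x+b.shape[1]]=b
cv2.imwrite('pics/c1.png',C)
E
```

```text
brass top [[ 0.4774 -0.1433  0.101 ]] scene [[ 0.4814 -0.1358  0.101 ]]
steel top [[ 0.5097 -0.0402  0.101 ]] scene [[ 0.5118 -0.0337  0.101 ]]
driver [0.4308 0.2459 0.065 ]
brass tri [ 0.4768 -0.1434  0.0921]
```

View pics/c1.png

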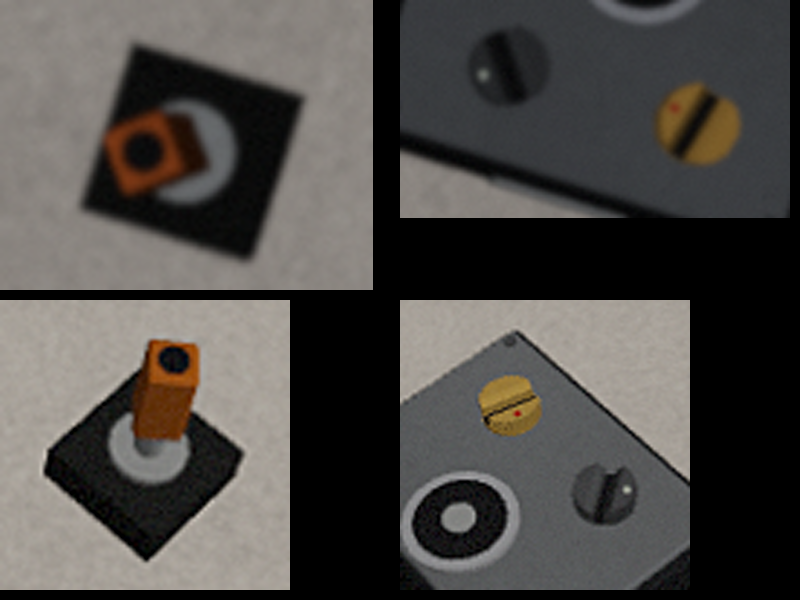

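The crops show the handle's top face at top px ≈ (165,237) and scene px ≈ (348,206), with its faces at about 20° yaw. The brass slot is at about -27° yaw. I can't tell which way the blade faces yet, so I'll check that after the lift.

```bash
cat >> h.py <<'E'
def tri(a,b):
    A=[];B=[]
    for c,uv in(('top',a),('scene',b)):
        C=info(c)[2]; d=onplane(c,uv,0)[0]-C; d/=np.linalg.norm(d); P=np.eye(3)-np.outer(d,d); A.append(P);B.append(P@C)
    return np.linalg.solve(sum(A),sum(B))
def plan(p,yaw_y=None):
    """print tool-axis offset to p (fractions, current axes), and tool-z turn (mod 180) to bring jaw axis to yaw"""
    o=manip.get_obs(); M=R.from_quat(o['ee_rot']).as_matrix()
    print('TCP',o['position'],'yawy deg',np.degrees(np.arctan2(M[1,1],M[0,1])),'clock',o['clock'],'j7',o['joint_pos'][6],'tilt',np.degrees(np.arccos(-M[2,2])))
    print('offset frac',(M.T@(np.array(p)-o['position']))/.15)
    if yaw_y is not None:
        d=(yaw_y-np.arctan2(M[1,1],M[0,1])+np.pi/2)%np.pi-np.pi/2
        print('turn frac about tool z',-d/2)
np.set_printoptions(precision=4,suppress=True)
E
python3 - <<'E'
from h import *
T=tri([165,236.7],[348,206.5]); print(T)
for z in(.11,.12,.13): print(z,onplane('top',[165,236.7],z),onplane('scene',[348,206.5],z))
print('collar',[(z,onplane('top',[175,237],z)[0][:2],onplane('scene',[341.5,231],z)[0][:2]) for z in(.02,.04)])
plan([T[0],T[1],.2],np.radians(20))
E
```

```text
[0.4337 0.2453 0.1213]
0.11 [[0.4341 0.2468 0.11  ]] [[0.4254 0.245  0.11  ]]
0.12 [[0.4341 0.2446 0.12  ]] [[0.4323 0.246  0.12  ]]
0.13 [[0.4342 0.2425 0.13  ]] [[0.4391 0.2471 0.13  ]]
collar [(0.02, array([0.4334, 0.2471]), array([0.427 , 0.2469])), (0.04, array([0.4334, 0.2431]), array([0.4392, 0.2487]))]
TCP [0.172  0.6009 0.2117] yawy deg 74.0249891917392 clock 0.5 j7 -0.08853366365045572 tilt 0.00028145927326152773
offset frac [-2.33   -1.7987  0.078 ]
turn frac about tool z 0.47145696987509955
```

```bash
python3 -m jog '[{"offset":[-0.29,-0.225,-0.03],"rotation":[0,0,0],"fingers":1},{"offset":[-0.29,-0.225,-0.03],"rotation":[0,0,0],"fingers":1},{"offset":[-0.29,-0.225,-0.03],"rotation":[0,0,0],"fingers":1},{"offset":[-0.29,-0.225,-0.03],"rotation":[0,0,0],"fingers":1},{"offset":[-0.29,-0.225,-0.03],"rotation":[0,0,0],"fingers":1},{"offset":[-0.29,-0.225,-0.03],"rotation":[0,0,0],"fingers":1},{"offset":[-0.29,-0.225,-0.03],"rotation":[0,0,0],"fingers":1},{"offset":[-0.29,-0.225,-0.03],"rotation":[0,0,0],"fingers":1}]' 60
python3 -m jog '[{"offset":[0,0,0],"rotation":[0,0,0.079],"fingers":1},{"offset":[0,0,0],"rotation":[0,0,0.079],"fingers":1},{"offset":[0,0,0],"rotation":[0,0,0.079],"fingers":1},{"offset":[0,0,0],"rotation":[0,0,0.079],"fingers":1},{"offset":[0,0,0],"rotation":[0,0,0.079],"fingers":1},{"offset":[0,0,0],"rotation":[0,0,0.079],"fingers":1},{"offset":[0,0,0],"rotation":[0,0,0],"fingers":1}]'
python3 - <<'E'
from h import *
im,i=snap('wrist','w1'); print(manip.recognise('wrist','driver_grip')[:2])
plan([.434,.245,.092],np.radians(20))
print(i[2],i[3])
E
```

```text
clock: 1.5
position: [0.4331, 0.244, 0.2482]
ee_rot: [0.139, 0.99, 0.0, 0.0]
ft_force: [0.9, 1.1, 0.4]
grip_width: 1.001
clock: 2.38
position: [0.4322, 0.2455, 0.2478]
ee_rot: [0.575, 0.818, 0.0, -0.0]
ft_force: [0.4, -0.1, -0.3]
grip_width: 1.0
[{'bbox': [240.1, 136.0, 275.4, 190.4], 'conf': 0.79}]
TCP [0.4322 0.2456 0.2478] yawy deg 19.927052620064874 clock 2.475 j7 -0.25440562571803865 tilt 0.012006537638812423
offset frac [-0.0077  0.0096  1.0385]
turn frac about tool z -0.0006365859802855978
[0.4067 0.3164 0.4101] [[ 0.9409  0.3237  0.0993]
 [ 0.3386 -0.8996 -0.276 ]
 [-0.      0.2933 -0.956 ]]
```

View pics/w1.png

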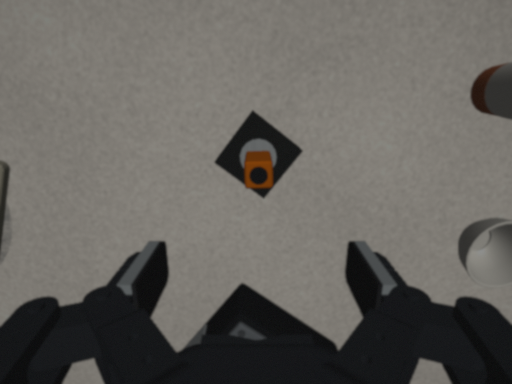

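In the wrist view the handle's top face is at (259,174) and square to the jaws, so the yaw of 20° is right. I'll check the position from this pixel, then go down.

```bash
python3 - <<'E'
from h import *
p=onplane('wrist',[259,174.5],.122)[0]; print(p); plan([p[0],p[1],.092])
E
python3 -m jog '[{"offset":[-0.01,0.01,0.17],"rotation":[0,0,0],"fingers":1},{"offset":[0,0,0.17],"rotation":[0,0,0],"fingers":1},{"offset":[0,0,0.17],"rotation":[0,0,0],"fingers":1}]'
```

```text
[0.4345 0.2465 0.122 ]
TCP [0.4322 0.2456 0.2478] yawy deg 19.927052620064874 clock 2.475 j7 -0.25440562571803865 tilt 0.012006537638812423
offset frac [0.0005 0.0159 1.0385]
clock: 2.85
position: [0.4342, 0.2447, 0.1705]
ee_rot: [0.574, 0.819, 0.0, 0.0]
ft_force: [0.5, 0.6, -0.7]
grip_width: 1.001
```

```bash
python3 -m jog '[{"offset":[0.005,0.003,0.17],"rotation":[0,0,0],"fingers":1},{"offset":[0,0,0.17],"rotation":[0,0,0],"fingers":1},{"offset":[0,0,0.17],"rotation":[0,0,0],"fingers":1},{"offset":[0,0,0],"rotation":[0,0,0],"fingers":1},{"offset":[0,0,0],"rotation":[0,0,0],"fingers":-1},{"offset":[0,0,0],"rotation":[0,0,0],"fingers":-1},{"offset":[0,0,0],"rotation":[0,0,0],"fingers":-1},{"offset":[0,0,0],"rotation":[0,0,0],"fingers":-1}]' 60
python3 -m jog '[{"offset":[0,0,0],"rotation":[0,0,0],"fingers":-1},{"offset":[0,0,0],"rotation":[0,0,0],"fingers":-1},{"offset":[0,0,0],"rotation":[0,0,0],"fingers":-1},{"offset":[0,0,0],"rotation":[0,0,0],"fingers":-1}]'
```

```text
clock: 3.85
position: [0.4347, 0.2459, 0.0957]
ee_rot: [0.576, 0.818, 0.001, 0.0]
ft_force: [-1.9, -0.6, 7.2]
grip_width: 0.303
clock: 4.35
position: [0.4347, 0.2459, 0.0957]
ee_rot: [0.576, 0.818, 0.001, 0.0]
ft_force: [-2.1, -0.9, 6.2]
grip_width: 0.302
```

The grip closed on the handle. Next I'll lift and look at the blade.

```bash
python3 -m jog '[{"offset":[0,0,-0.1],"rotation":[0,0,0],"fingers":-1},{"offset":[0,0,-0.1],"rotation":[0,0,0],"fingers":-1},{"offset":[0,0,-0.25],"rotation":[0,0,0],"fingers":-1},{"offset":[0,0,-0.25],"rotation":[0,0,0],"fingers":-1},{"offset":[0,0,-0.25],"rotation":[0,0,0],"fingers":-1},{"offset":[0,0,-0.25],"rotation":[0,0,0],"fingers":-1},{"offset":[0,0,0],"rotation":[0,0,0],"fingers":-1}]'
python3 - <<'E'
from h import *
im,i=snap('scene','s2'); im2,_=snap('wrist','w2'); o=manip.get_obs(); p=o['position']
u,v=proj('scene',p-[0,0,.075])[0]; print(u,v,p)
u,v=int(u),int(v)
y0=max(v-70,0); x0=max(u-60,0); print(x0,y0)
c=cv2.resize(im[y0:y0+100,x0:x0+130],None,fx=4,fy=4,interpolation=cv2.INTER_CUBIC)
C=np.zeros((600,800,3),np.uint8); C[:c.shape[0],:c.shape[1]]=c[:600,:800]
w=cv2.resize(im2[100:340,140:380],(270,270)); C[:270,525:795]=w
cv2.imwrite('pics/c2.png',C[:,:,::-1])
E
```

```text
clock: 5.22
position: [0.4355, 0.2461, 0.2785]
ee_rot: [0.576, 0.818, 0.003, 0.001]
ft_force: [0.8, 0.4, -2.5]
grip_width: 0.303
354.5291454646506 182.3801993615425 [0.4342 0.2454 0.275 ]
294 112
```

View pics/c2.png

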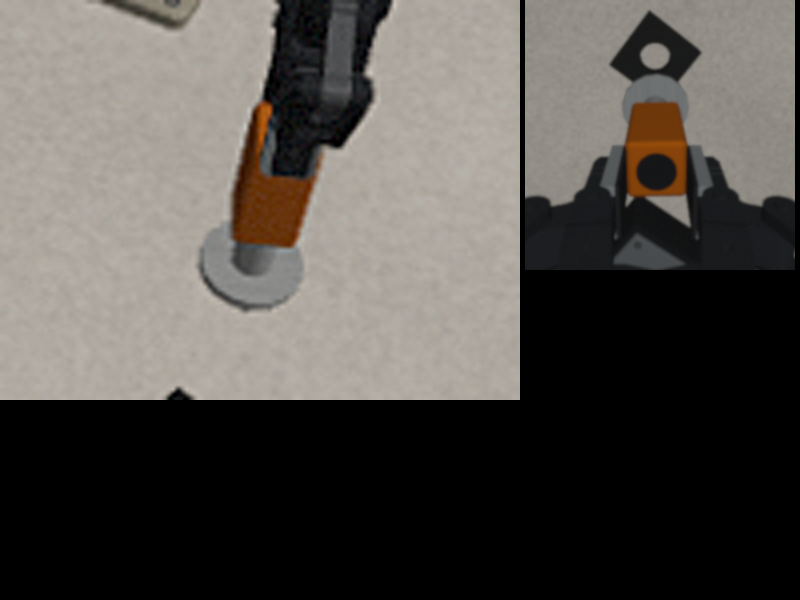

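The collar hides the blade from above. I'll raise the driver and tilt its tip toward the scene camera to see which way the blade faces.

```bash
python3 -m jog '[{"offset":[0,0.15,-0.25],"rotation":[0,0,0],"fingers":-1},{"offset":[0,0.15,-0.25],"rotation":[0,0,0],"fingers":-1},{"offset":[0,0.1,-0.25],"rotation":[0,0,0],"fingers":-1},{"offset":[0,0,0],"rotation":[-0.08,0,0],"fingers":-1},{"offset":[0,0,0],"rotation":[-0.08,0,0],"fingers":-1},{"offset":[0,0,0],"rotation":[-0.08,0,0],"fingers":-1},{"offset":[0,0,0],"rotation":[-0.08,0,0],"fingers":-1},{"offset":[0,0,0],"rotation":[-0.08,0,0],"fingers":-1}]'
python3 -m jog '[{"offset":[0,0,0],"rotation":[-0.08,0,0],"fingers":-1},{"offset":[0,0,0],"rotation":[0,0,0],"fingers":-1}]'
python3 - <<'E'
from h import *
im,i=snap('scene','s3'); o=manip.get_obs(); p=o['position']; M=R.from_quat(o['ee_rot']).as_matrix()
print(np.degrees(np.arccos(-M[2,2])),p,o['joint_pos'])
# angle of view line to tool z at tip
q=p+M[:,2]*.07; d=(q-i[2]); d/=np.linalg.norm(d); print('d.z',d@M[:,2])
u,v=proj('scene',q)[0].astype(int); print(u,v)
y0=max(v-60,0); x0=max(u-65,0); print(x0,y0)
cv2.imwrite('pics/c3.png',cv2.resize(im[y0:y0+110,x0:x0+130,::-1],None,fx=5,fy=5,interpolation=cv2.INTER_CUBIC))
E
```

```text
clock: 6.32
position: [0.49, 0.2657, 0.3862]
ee_rot: [0.529, 0.753, 0.32, 0.225]
ft_force: [0.5, -0.2, -1.4]
grip_width: 0.301
clock: 6.58
position: [0.4925, 0.2641, 0.3852]
ee_rot: [0.519, 0.733, 0.358, 0.254]
ft_force: [-0.1, -0.7, -1.8]
grip_width: 0.305
52.08470460476186 [0.493  0.265  0.3867] [-0.6538 -0.4813 -0.1077  2.147   0.4703  0.6736 -0.6801]
d.z 0.0201587299418972
368 188
303 128
```

View pics/c3.png

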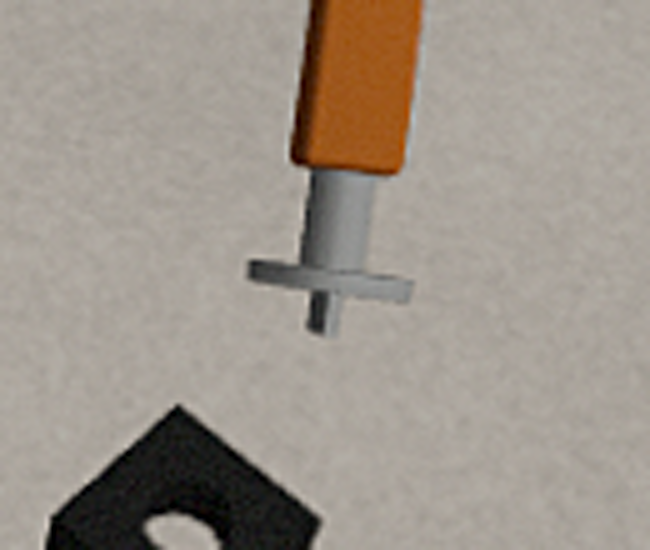

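The blade appears thin (about 8 mm at crop 322,312), so its wide side lies along the jaw axis. I'll undo the tilt and turn the jaw axis to the slot's yaw of about -27°.

```bash
python3 -m jog '[{"offset":[0,0,0],"rotation":[0.08,0,0],"fingers":-1},{"offset":[0,0,0],"rotation":[0.08,0,0],"fingers":-1},{"offset":[0,0,0],"rotation":[0.08,0,0],"fingers":-1},{"offset":[0,0,0],"rotation":[0.08,0,0],"fingers":-1},{"offset":[0,0,0],"rotation":[0.08,0,0],"fingers":-1},{"offset":[0,0,0],"rotation":[0.08,0,0],"fingers":-1},{"offset":[0,0,0],"rotation":[0,0,0.08],"fingers":-1},{"offset":[0,0,0],"rotation":[0,0,0.08],"fingers":-1}]'
python3 -m jog '[{"offset":[0,0,0],"rotation":[0,0,0.08],"fingers":-1},{"offset":[0,0,0],"rotation":[0,0,0.08],"fingers":-1},{"offset":[0,0,0],"rotation":[0,0,0.08],"fingers":-1},{"offset":[0,0,0],"rotation":[0,0,0],"fingers":-1}]'
python3 - <<'E'
from h import *
plan([.477,-.142,.29],np.radians(-26.6)); o=manip.get_obs(); print(R.from_quat(o['ee_rot']).as_matrix())
E
```

```text
clock: 7.62
position: [0.4932, 0.2688, 0.3876]
ee_rot: [0.7, 0.714, -0.023, -0.011]
ft_force: [-0.9, 0.5, -2.1]
grip_width: 0.306
clock: 8.12
position: [0.4926, 0.2686, 0.3886]
ee_rot: [0.848, 0.53, -0.023, -0.006]
ft_force: [-0.4, -0.2, -2.0]
grip_width: 0.306
TCP [0.4926 0.2686 0.3886] yawy deg -26.029272512971406 clock 8.125 j7 -0.9840842364856061 tilt 2.7751331138038506
offset frac [-2.4835  1.1299  0.7016]
turn frac about tool z 0.004980536890141107
[[ 0.4375  0.898  -0.0461]
 [ 0.8986 -0.4386 -0.0147]
 [-0.0335 -0.035  -0.9988]]
```

```bash
python3 -m jog '[{"offset":[0,0,0],"rotation":[-0.0175,0.017,0.005],"fingers":-1},{"offset":[-0.31,0.14,0.05],"rotation":[0,0,0],"fingers":-1},{"offset":[-0.31,0.14,0.05],"rotation":[0,0,0],"fingers":-1},{"offset":[-0.31,0.14,0.05],"rotation":[0,0,0],"fingers":-1},{"offset":[-0.31,0.14,0.05],"rotation":[0,0,0],"fingers":-1},{"offset":[-0.31,0.14,0.05],"rotation":[0,0,0],"fingers":-1},{"offset":[-0.31,0.14,0.05],"rotation":[0,0,0],"fingers":-1},{"offset":[-0.31,0.14,0.05],"rotation":[0,0,0],"fingers":-1}]'
python3 -m jog '[{"offset":[-0.31,0.14,0.1],"rotation":[0,0,0],"fingers":-1},{"offset":[0,0,0.1],"rotation":[0,0,0],"fingers":-1},{"offset":[0,0,0],"rotation":[0,0,0],"fingers":-1}]'
python3 - <<'E'
from h import *
plan([.477,-.142,.25],np.radians(-26.6))
C=[]
for c in('scene','top','wrist'):
    im,i=snap(c,c+'4'); o=manip.get_obs()
    for q in('driver_grip','brass_slot'): print(c,q,[(np.round(d['bbox'],1).tolist(),round(d['conf'],2)) for d in manip.recognise(c,q)][:2])
    u,v=(195,155) if c=='scene' else (395,205) if c=='top' else (256,200)
    s=3.4
    if c=='wrist': cr=cv2.resize(im[60:320,100:410],(390,327))
    else: cr=cv2.resize(im[v-50:v+50,u-57:u+57],(390,342),interpolation=cv2.INTER_CUBIC)
    C.append(np.vstack([cr,np.zeros((345-len(cr),390,3),np.uint8)])[:300])
cv2.imwrite('pics/c4.png',np.vstack([np.hstack(C[:2]),np.hstack([C[2],C[2]*0])])[:,:,::-1])
E
```

```text
clock: 9.12
position: [0.4775, -0.0907, 0.3355]
ee_rot: [0.85, 0.527, 0.001, -0.001]
ft_force: [0.5, 0.1, -2.3]
grip_width: 0.305
clock: 9.5
position: [0.4752, -0.1394, 0.3044]
ee_rot: [0.851, 0.526, -0.0, -0.001]
ft_force: [0.0, 0.2, -1.2]
grip_width: 0.303
TCP [ 0.4752 -0.1394  0.3044] yawy deg -26.556692693869394 clock 9.5 j7 -0.27188227521055686 tilt 0.14833384218516063
offset frac [-0.0104  0.0193  0.3626]
turn frac about tool z 0.00037792754107413007
scene driver_grip [([145.3, 67.9, 170.8, 119.2], 0.88)]
scene brass_slot [([155.2, 145.1, 180.8, 168.6], 0.55)]
top driver_grip [([397.2, 189.4, 444.1, 224.2], 0.74)]
top brass_slot [([374.4, 194.6, 398.4, 222.1], 0.87)]
wrist driver_grip [([228.8, 165.5, 288.1, 275.2], 0.77)]
wrist brass_slot [([244.5, 142.7, 278.7, 166.7], 0.66)]
```

View pics/c4.png

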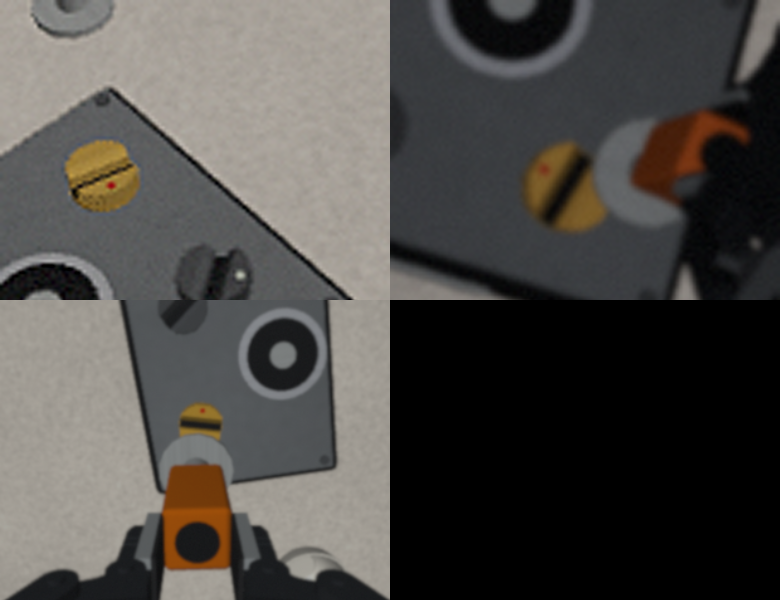

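```bash
python3 - <<'E'
from h import *
print('scene',onplane('scene',[168.1,156.4],.101),'top',onplane('top',[390,209.5],.101),'wrist',onplane('wrist',[259,160.2],.101))
S=np.array([103,176])/3.42+[138,105]; print(tri([390,209.5],S))
a=onplane('wrist',[[180/1.258+100,123/1.258+60],[221/1.258+100,129/1.258+60]],.1); d=a[1]-a[0]; print('wrist slot yaw',np.degrees(np.arctan2(d[1],d[0])))
a=onplane('scene',np.array([[75,190],[131,163]])/3.42+[138,105],.1); d=a[1]-a[0]; print('scene slot yaw',np.degrees(np.arctan2(d[1],d[0])))
a=onplane('top',np.array([[547-390,222],[590-390,155]])/3.42+[338,155],.1); d=a[1]-a[0]; print('top slot yaw',np.degrees(np.arctan2(d[1],d[0])))
print('collar',onplane('top',np.array([643-390,172])/3.42+[338,155],.243))
plan([.477,-.142,.17])
E
```

```text
scene [[ 0.4823 -0.1374  0.101 ]] top [[ 0.4778 -0.1424  0.101 ]] wrist [[ 0.4769 -0.1432  0.101 ]]
[ 0.4777 -0.1435  0.0926]
wrist slot yaw -35.177270635469796
scene slot yaw 151.49443495516948
top slot yaw -34.217515287128954
collar [[ 0.4761 -0.1375  0.243 ]]
TCP [ 0.4754 -0.1401  0.3052] yawy deg -26.73083092034866 clock 9.95 j7 -0.27411564342818207 tilt 0.14157300811236354
offset frac [-0.0089  0.015   0.9016]
```

```bash
python3 -m jog '[{"offset":[0,0,0],"rotation":[0,0,0.045],"fingers":-1},{"offset":[-0.014,0.021,0.1],"rotation":[0,0,0],"fingers":-1},{"offset":[0,0,0.2],"rotation":[0,0,0],"fingers":-1},{"offset":[0,0,0.2],"rotation":[0,0,0],"fingers":-1},{"offset":[0,0,0.2],"rotation":[0,0,0],"fingers":-1},{"offset":[0,0,0.05],"rotation":[0,0,0],"fingers":-1},{"offset":[0,0,0],"rotation":[0,0,0],"fingers":-1}]'
python3 - <<'E'
from h import *
plan([.477,-.1435,.168],np.radians(-32))
C=[]
for c,(u,v) in(('scene',(165,150)),('wrist',(256,180))):
    im,i=snap(c,c+'5')
    C.append(cv2.resize(im[v-50:v+50,u-50:u+50],(390,390),interpolation=cv2.INTER_CUBIC))
cv2.imwrite('pics/c5.png',np.hstack(C)[:,:,::-1])
E
```

```text
clock: 10.82
position: [0.4769, -0.1437, 0.1925]
ee_rot: [0.874, 0.486, 0.001, -0.001]
ft_force: [1.1, 0.3, -2.1]
grip_width: 0.304
TCP [ 0.4769 -0.1437  0.1925] yawy deg -31.8882430839512 clock 10.825 j7 -0.3159767774956946 tilt 0.11200235842524675
offset frac [0.0014 0.0002 0.1631]
turn frac about tool z 0.000975263073463184
```

View pics/c5.png

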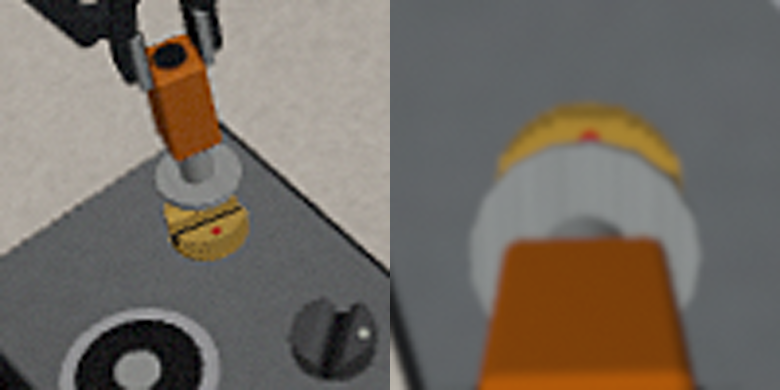

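The scene view shows the collar above the head. In the wrist view the head is centred behind the collar, and the red dot (590,136) is symmetric, so the yaw matches. I'll descend gently.

```bash
python3 -m jog '[{"offset":[0,0,0.04],"rotation":[0,0,0],"fingers":-1},{"offset":[0,0,0.04],"rotation":[0,0,0],"fingers":-1},{"offset":[0,0,0.03],"rotation":[0,0,0],"fingers":-1},{"offset":[0,0,0.02],"rotation":[0,0,0],"fingers":-1},{"offset":[0,0,0],"rotation":[0,0,0],"fingers":-1}]'
```

```text
clock: 11.55
position: [0.4769, -0.1435, 0.1728]
ee_rot: [0.874, 0.485, 0.001, -0.001]
ft_force: [-0.0, -0.6, -2.0]
grip_width: 0.303
```

```bash
python3 -m jog '[{"offset":[0,0,0.02],"rotation":[0,0,0],"fingers":-1},{"offset":[0,0,0.01],"rotation":[0,0,0],"fingers":-1},{"offset":[0,0,0],"rotation":[0,0,0],"fingers":-1}]'
```

```text
clock: 11.92
position: [0.4769, -0.1435, 0.1684]
ee_rot: [0.874, 0.485, 0.001, -0.001]
ft_force: [-0.1, -0.0, -2.5]
grip_width: 0.309
```

```bash
python3 -m jog '[{"offset":[0,0,0.012],"rotation":[0,0,0],"fingers":-1},{"offset":[0,0,0],"rotation":[0,0,0],"fingers":-1}]'; python3 -m jog '[{"offset":[0,0,0.012],"rotation":[0,0,0],"fingers":-1},{"offset":[0,0,0],"rotation":[0,0,0],"fingers":-1}]'
```

```text
clock: 12.18
position: [0.4771, -0.1435, 0.1668]
ee_rot: [0.874, 0.485, 0.001, -0.001]
ft_force: [-0.3, 0.1, -1.3]
grip_width: 0.306
clock: 12.42
position: [0.4777, -0.1435, 0.1665]
ee_rot: [0.874, 0.485, 0.002, -0.001]
ft_force: [-3.8, 2.4, 15.4]
grip_width: 0.304
```

Contact came at z≈0.1666, about where the collar should rest on the head. An unseated blade would have touched near 0.180. Now I'll turn clockwise (+tool z).

```bash
python3 -m jog '[{"offset":[0,0,-0.004],"rotation":[0,0,0.04],"fingers":-1},{"offset":[0,0,0],"rotation":[0,0,0.04],"fingers":-1},{"offset":[0,0,0],"rotation":[0,0,0.04],"fingers":-1},{"offset":[0,0,0],"rotation":[0,0,0.04],"fingers":-1},{"offset":[0,0,0],"rotation":[0,0,0.04],"fingers":-1},{"offset":[0,0,0],"rotation":[0,0,0.04],"fingers":-1},{"offset":[0,0,0],"rotation":[0,0,0],"fingers":-1}]'
python3 - <<'E'
from h import *
plan([.477,-.1435,.168]); o=manip.get_obs(); print(o['torque'],o['ft_force'])
im,i=snap('wrist','w6'); s,_=snap('scene','s6')
cv2.imwrite('pics/c6.png',np.hstack([cv2.resize(s[95:195,115:215],(390,390),interpolation=cv2.INTER_CUBIC),cv2.resize(im[130:230,206:306],(390,390),interpolation=cv2.INTER_CUBIC)])[:,:,::-1])
E
```

```text
clock: 13.3
position: [0.4778, -0.1435, 0.1666]
ee_rot: [0.965, 0.263, 0.002, -0.001]
ft_force: [-0.2, 1.8, 8.5]
grip_width: 0.304
TCP [ 0.4778 -0.1435  0.1666] yawy deg -59.495150879017615 clock 13.3 j7 -0.7794988978898831 tilt 0.2105736496251584
offset frac [-0.0046 -0.0026 -0.0093]
[0.2271 0.4301 0.0099] [-0.2491  1.7966  8.4656]
```

View pics/c6.png

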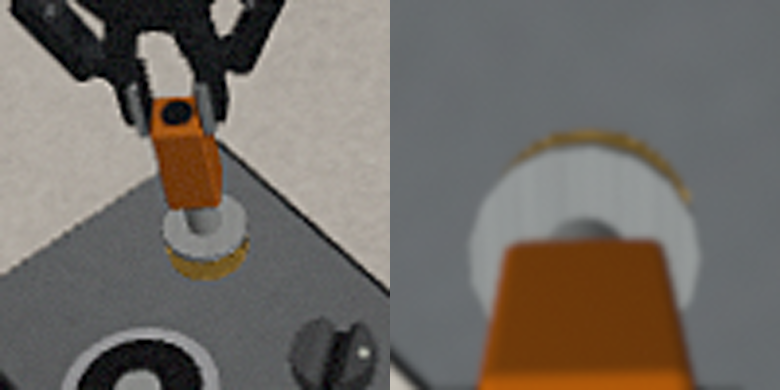

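The collar lies on the brass head with the handle upright, so the blade is seated. I'll keep turning.

```bash
python3 -m jog '[{"offset":[0,0,0],"rotation":[0,0,0.04],"fingers":-1},{"offset":[0,0,0],"rotation":[0,0,0.04],"fingers":-1},{"offset":[0,0,0],"rotation":[0,0,0.04],"fingers":-1},{"offset":[0,0,0],"rotation":[0,0,0.04],"fingers":-1},{"offset":[0,0,0],"rotation":[0,0,0.03],"fingers":-1},{"offset":[0,0,0],"rotation":[0,0,0],"fingers":-1}]'
python3 -c "
from h import *
plan([.477,-.1435,.168]); o=manip.get_obs(); print(o['torque'],o['ft_force'])"
python3 -m jog '[{"offset":[0,0,0],"rotation":[0,0,0.03],"fingers":-1},{"offset":[0,0,0],"rotation":[0,0,0.03],"fingers":-1},{"offset":[0,0,0],"rotation":[0,0,0],"fingers":-1}]'
python3 -c "
from h import *
plan([.477,-.1435,.168]); o=manip.get_obs(); print(o['torque'],o['ft_force'])"
```

```text
clock: 14.15
position: [0.4779, -0.1436, 0.1666]
ee_rot: [0.997, 0.076, 0.002, -0.001]
ft_force: [-0.9, 0.5, 8.2]
grip_width: 0.307
TCP [ 0.4779 -0.1436  0.1666] yawy deg -81.24880841622576 clock 14.15 j7 -1.1572048403190953 tilt 0.217773233379947
offset frac [-0.006  -0.0015 -0.0091]
[0.1036 0.2531 0.0236] [-0.8745  0.5487  8.216 ]
clock: 14.52
position: [0.478, -0.1436, 0.1666]
ee_rot: [1.0, 0.016, 0.002, -0.001]
ft_force: [-0.6, 0.1, 7.1]
grip_width: 0.304
TCP [ 0.478  -0.1436  0.1666] yawy deg -88.12436084546664 clock 14.525 j7 -1.2765827172373387 tilt 0.21722830799006723
offset frac [-0.0065 -0.0011 -0.0093]
[ 0.0575  0.1986 -0.0483] [-0.6013  0.0603  7.069 ]
```

```bash
for k in 1; do python3 -m jog '[{"offset":[0,0,0],"rotation":[0,0,0.03],"fingers":-1},{"offset":[0,0,0],"rotation":[0,0,0.02],"fingers":-1},{"offset":[0,0,0],"rotation":[0,0,0],"fingers":-1}]'; done
python3 -c "
from h import *
plan([.477,-.1435,.168]); o=manip.get_obs(); print(o['torque'],o['ft_force'],o['tau'][6])"
python3 -m jog '[{"offset":[0,0,0],"rotation":[0,0,0.03],"fingers":-1},{"offset":[0,0,0],"rotation":[0,0,0.02],"fingers":-1},{"offset":[0,0,0],"rotation":[0,0,0],"fingers":-1}]'
python3 -c "
from h import *
plan([.477,-.1435,.168]); o=manip.get_obs(); print(o['torque'],o['ft_force'],o['tau'][6])"
```

```text
clock: 14.9
position: [0.4782, -0.1438, 0.1666]
ee_rot: [0.999, -0.034, 0.002, -0.001]
ft_force: [0.7, 0.5, 6.3]
grip_width: 0.304
TCP [ 0.4782 -0.1438  0.1666] yawy deg -93.84105047133264 clock 14.9 j7 -1.375721972833817 tilt 0.23225074639360582
offset frac [-0.0079 -0.0014 -0.0092]
[-0.1377 -0.0404  0.0172] [0.6593 0.5379 6.3305] -0.3143424354493618
clock: 15.28
position: [0.4779, -0.1437, 0.1666]
ee_rot: [0.997, -0.083, 0.001, -0.001]
ft_force: [-1.8, 0.8, 7.9]
grip_width: 0.301
TCP [ 0.4779 -0.1437  0.1666] yawy deg -99.55929986975342 clock 15.275 j7 -1.4750503067389742 tilt 0.20812793960194417
offset frac [-0.0062 -0.0003 -0.0091]
[-0.0471  0.2895  0.1336] [-1.7724  0.7752  7.884 ] -0.4336818493902683
```

```bash
python3 -m jog '[{"offset":[0,0,0],"rotation":[0,0,0.025],"fingers":-1},{"offset":[0,0,0],"rotation":[0,0,0],"fingers":-1}]'
python3 -c "
from h import *
plan([.477,-.1435,.168]); o=manip.get_obs(); print(o['torque'],o['ft_force'],o['tau'][6])"
python3 -m jog '[{"offset":[0,0,0],"rotation":[0,0,0.025],"fingers":-1},{"offset":[0,0,0],"rotation":[0,0,0],"fingers":-1}]'
python3 - <<'E'
from h import *
plan([.477,-.1435,.168]); o=manip.get_obs(); print(o['torque'],o['ft_force'],o['tau'][6])
im,i=snap('wrist','w7'); s,_=snap('scene','s7')
cv2.imwrite('pics/c7.png',np.hstack([cv2.resize(s[95:195,115:215],(390,390),interpolation=cv2.INTER_CUBIC),cv2.resize(im[130:230,206:306],(390,390),interpolation=cv2.INTER_CUBIC)])[:,:,::-1])
E
```

```text
clock: 15.52
position: [0.4778, -0.1437, 0.1666]
ee_rot: [0.994, -0.108, 0.001, -0.001]
ft_force: [-2.2, 0.3, 10.0]
grip_width: 0.307
TCP [ 0.4778 -0.1437  0.1666] yawy deg -102.40533638014871 clock 15.525 j7 -1.5246048800647656 tilt 0.18870829427939614
offset frac [-0.0053 -0.0002 -0.0093]
[-0.0488  0.4899  0.4059] [-2.1571  0.278   9.9903] -0.8098480850458145
clock: 15.78
position: [0.4778, -0.1436, 0.1666]
ee_rot: [0.991, -0.132, 0.001, -0.001]
ft_force: [-1.3, 0.3, 9.1]
grip_width: 0.306
TCP [ 0.4778 -0.1436  0.1666] yawy deg -105.20993030375801 clock 15.775 j7 -1.5737684691364795 tilt 0.17344603480384393
offset frac [-0.0053  0.0006 -0.0094]
[-0.1166  0.59    0.9664] [-1.3112  0.3349  9.1471] -1.3398583978414536
```

View pics/c7.png

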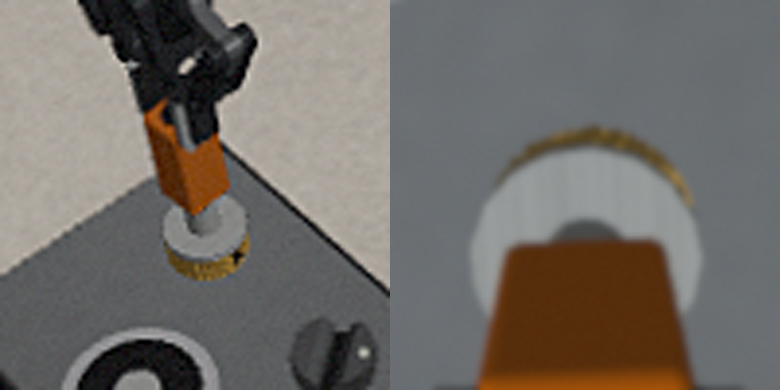

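The torque about z rose from 0.13 to 0.97 N m, so the screw is at its stop, still seated. I'll ease the torque, open and retreat upward.

```bash
python3 -m jog '[{"offset":[0,0,-0.004],"rotation":[0,0,-0.03],"fingers":-1},{"offset":[0,0,0],"rotation":[0,0,0],"fingers":-1},{"offset":[0,0,0],"rotation":[0,0,0],"fingers":-0.2},{"offset":[0,0,0],"rotation":[0,0,0],"fingers":0.2},{"offset":[0,0,0],"rotation":[0,0,0],"fingers":1},{"offset":[0,0,0],"rotation":[0,0,0],"fingers":1},{"offset":[0,0,0],"rotation":[0,0,0],"fingers":1},{"offset":[0,0,0],"rotation":[0,0,0],"fingers":1}]' 20
python3 -m jog '[{"offset":[0,0,-0.1],"rotation":[0,0,0],"fingers":1},{"offset":[0,0,-0.2],"rotation":[0,0,0],"fingers":1},{"offset":[0,0,-0.3],"rotation":[0,0,0],"fingers":1},{"offset":[0,0,-0.3],"rotation":[0,0,0],"fingers":1},{"offset":[0,0,-0.2],"rotation":[0,0,0],"fingers":1},{"offset":[0,0,0],"rotation":[0,0,0],"fingers":1}]'
python3 - <<'E'
from h import *
im,i=snap('wrist','w8'); s,_=snap('scene','s8')
cv2.imwrite('pics/c8.png',np.hstack([cv2.resize(s[75:215,115:255],(390,390),interpolation=cv2.INTER_CUBIC),cv2.resize(im[80:280,156:356],(390,390),interpolation=cv2.INTER_CUBIC)])[:,:,::-1])
E
```

```text
clock: 16.88
position: [0.477, -0.1435, 0.1661]
ee_rot: [0.995, -0.103, 0.0, -0.001]
ft_force: [0.1, 1.1, -0.8]
grip_width: 0.998
clock: 17.62
position: [0.4777, -0.1443, 0.3342]
ee_rot: [0.995, -0.103, 0.003, -0.001]
ft_force: [0.5, -0.1, -0.6]
grip_width: 0.999
```

View pics/c8.png

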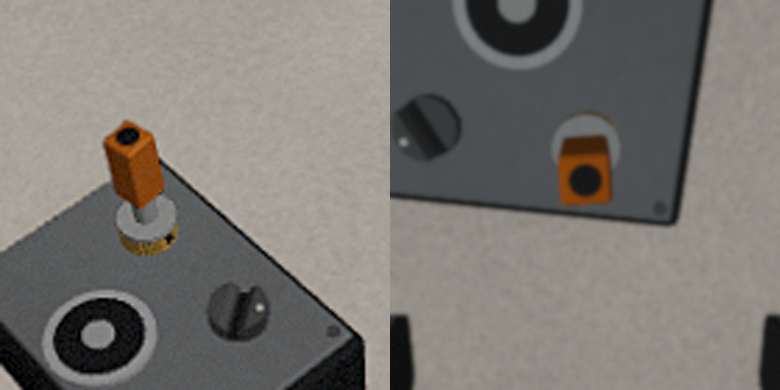

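The driver stands upright with its collar on the brass head, and the steel screw's dot is where it was. The gripper is well clear.

```bash
python3 -c "
from workcell import manip
print(manip.hand_in())"
```

```text
the job is handed in; nothing more can be done
None
```

I turned the brass screw clockwise to its stop and left the driver standing upright in its slot. The job was handed in soon after 17.6 s on the robot's clock, and the hand-in reports no verdict.

- **Pick-up:** I gripped the handle and lifted it. I then tilted it toward the scene camera, which showed the blade lying along the jaw axis.
- **Seating:** I lined the blade up with the slot at about -32° yaw and lowered it until the collar met the head, at a tool height of 0.1666 m and 15 N.
- **Turning:** I turned about 1.28 rad clockwise. Near the end the torque rose from 0.13 to 0.97 N m, which marks the hard stop, and the collar was still on the head.
- **Release:** I backed off about 0.06 rad, within the blade's play, then opened the gripper and raised the arm clear.

The last pictures show the driver upright with its collar on the brass head, the steel screw's dot looking unmoved, and nothing touching the robot.

The slot yaw readings disagreed, from -27° to -35°. I used a middle value, and the close-up view before insertion supported it. The screw angle itself was never read directly; I judged the stop from the torque and how far the tool had turned.

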